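# Make up the order tray to three resin plugs and tally it

### The arm

A 7-joint arm with a two-finger parallel gripper is mounted at the origin on the work surface. World frame = base frame: x ahead of the robot, y to its left, z up, the work surface at z = 0. Lengths are in mm, angles in degrees, forces in N, time in s.
With the tool pointing down it reaches from about 400 to 875 mm from the base axis. Payload 19.3 kg.
Tool frame: the origin (TCP) lies between the finger pads; the fingertips stand bot.tip_reach ahead of it and the grasp point (between the pads) lies 5 mm behind it (bot.tip_reach is the distance from the TCP to the fingertips, in mm); z points along the fingers, y is the line along which they close (so a half turn about z gives the same grasp; the last joint's range is limited). The gripper opens to 85 mm and grips with 20 to 120 N. Pads are 22 mm wide; open, the fingers measure 114 mm over their backs; the gripper's body (76 mm by 85 mm) begins 54 mm behind the grasp point. The pads swing forward as they close: fully open they stand 13 mm farther back than shut.
Start: joints at [-68.938, 29.874, -2.08, 91.645, 1.215, 58.505, -6.463], TCP at [264.984, 566.037, 245.291] pointing down, gripper open.
Joint ranges: [-166.77, 166.77], [-17.47, 122.26], [-85.68, 81.53], [9.62, 139.38], [-72.42, 252.41], [9.2, 110.78], [-144.41, 144.41]. Speed limits (degrees/s): [108.29, 108.29, 136.94, 136.94, 172.46, 172.46, 172.46].

### API

Orientations are given as [roll, pitch, yaw] about the fixed x, y, z axes, in that order (R = Rz(yaw) Ry(pitch) Rx(roll)).
In Python, from station import bot, eyes, hand_in gives the robot as it stands.
- The arm moves only by the tool jog_arm, never from a script. Its argument "moves" is text: rows parted by semicolons, each of 7 numbers parted by spaces: the shift along the tool's x, y, z in mm, then the turn, a rotation vector about the tool's x, y, z in rad, then the closure, from -1 (fully open) to 1 (shut), so that 0 is half open. A call has 1 to 20 rows; each row shifts and turns the commanded pose from where the row before left it, along the tool's axes as they then stand; what a row does not reach is not made up. A row lasts 1/8 s, in which the tool goes at most 62.5 mm and 10.7 degrees, less where a joint would pass 70% of its speed; a pose out of reach is approached as far as the arm can. A call with a gripper value outside its range is refused whole. The fingers move at their own pace and stop on an object; "newtons" is the grip in N (left out, the last holds). Time passes only in rows, so rows that do not move let the fingers close. It gives the time, the measured TCP pose, the force, the opening and the grip force at its end, in the units of the state.
- bot.read_state(): the state, without advancing time (a new reading comes with each control period).
- eyes.get_image(name): name is "scene" or "top" or "wrist"; returns a dict with "pixels" (420x560x3 uint8, red, green, blue), "depth" (420x560 float32, mm along the optical axis (not along the pixel's ray), 0 where there is no reading), "K" (3x3 intrinsics, pixels), "rvec" (rotation vector, rad) and "tvec" (3), from world to camera coordinates, as OpenCV has them. Camera axes: x right, y down, z forward; pixel columns grow to the right and rows downward; lengths in mm; the calibration is good to about 2 mm. A picture is of the moment at which its call begins.
- hand_in(): hands the job in; it is judged then, once.
Trained networks look in a picture, given as the dict that the camera call returned (one of the last four; its "shot" number tells which), for a name from the list of things; names that differ only in an ending like _2 or _b are one class to them, and where a whole thing is asked for, a point or a joint stands for the part that bears it (a point fixed in the world has none). Each returns a list of dicts, best first, with "confidence" (0 to 1); they miss things now and then, are a little off and sometimes report something else, mostly with a low value. They report only what shows in the picture. A call takes as long as a camera call.
- eyes.recognise(name, picture): "position" ([column, row] in pixels, amid what is visible of it).
- eyes.place_of(name, picture): "position" ([column, row] in pixels: a listed point, or the origin of a listed thing).
The state is a dict: "clock": time; "joints": joint angles; "joint_velocities": joint speeds; "effort": joint torques, N m; "eef_pos": TCP position; "tool_rot": TCP orientation; "ft_force": force on the tool from outside, world axes, zero at the start; "torque": the same for the moment, N m; "width": opening from 0.0 (shut) to 1.0 (fully open); "grasp_force": force on a finger pad.
Only numpy, scipy, OpenCV 4.12 (cv2) and the standard library are available. Lean on these libraries where they do the work, as an engineer would, in place of code of your own. Each camera call takes 0.05 s, during which the arm holds its last target. There are 200 camera calls.

### The job

One copper-coloured resin plug already stands in the yellow order tray: take plugs from the lit cubby so that exactly three copper ones stand upright in the tray, leaving the last copper plug and the black one standing in the cubby. Then slide the tray along its guides until it is pressed flat against the blue stop with the sprung brass plunger fully pushed in, hold it there steadily for a second to register the tally, and let go. Leave the porcelain mould, the black jig block and the bronze reamer where they lie, and do not strike the tray against the stop.

Things in the scene. Friction and masses are not known exactly. Their poses are not given: they have to be found in the camera images.
- plug_a: copper-coloured resin plug, an upright cylinder 34 mm in diameter and 75 mm tall, about 85 g; origin at the centre of its underside, z up along its axis. It stands on the cubby floor in a row of four along the cubby's y axis, about 74 mm apart, mixed in any order with the black plug
- plug_b: copper-coloured resin plug, an upright cylinder 34 mm in diameter and 75 mm tall, about 85 g; origin at the centre of its underside, z up along its axis. It stands on the cubby floor in a row of four along the cubby's y axis, about 74 mm apart, mixed in any order with the black plug
- plug_c: copper-coloured resin plug, an upright cylinder 34 mm in diameter and 75 mm tall, about 85 g; origin at the centre of its underside, z up along its axis. It stands on the cubby floor in a row of four along the cubby's y axis, about 74 mm apart, mixed in any order with the black plug
- plug_d: the copper plug (34 mm diameter, 75 mm tall) that already stands in the far half of the tray at the start; origin at the centre of its underside. It counts as one of the three
- plug_black: black plug of the same size (34 mm diameter, 75 mm tall) standing somewhere in the same row; origin at the centre of its underside. It must stay in the cubby
- cubby: fixed open cubby 140 mm deep (x), 326 mm wide (y); origin at the centre of its underside, x away from the robot. Floor 6 mm thick; the plugs stand on it along x = 0 (within 6 mm). Back wall (x = 64 to 70 mm) and end walls (y = +-157 to 163 mm) are 50 mm high; no front wall
- lamp (a point): middle of the axis of the white lamp tube, 28 mm in diameter, that runs along the cubby's y right over the row, 185 mm above the counter and 10 mm behind the row, on brackets and 200 mm posts at the back corners. It keeps a vertical gripper out: reach under it from the robot's side with the tool leaning about 30 degrees (20 is the least that clears)
- flap (a joint): steel drop flap 306 mm wide and 79 mm long, hinged along the cubby's lower front edge (74 mm in front of the cubby's origin, 8 mm up); 0 rad = upright (closed), about 1.5 rad = lying open on the counter towards the robot, as it starts. It need not be moved
- tray: yellow open order tray, loose, 170 mm (x) by 160 mm (y) outside, walls 35 mm high and 5 mm thick, floor 5 mm thick, about 0.35 kg; origin at the centre of its underside. It lies on the counter between the station's guide rails, its axes along the station's
- station: fixed station; origin on the counter under the middle of the stop's face, x from tray into stop. Blue stop block x = 0 to 30 mm, 190 wide, 50 high (79 with its black box). Guide rails, 14 mm high, run from x = -250 mm to 0, inner faces at y = +-83 mm (3 mm play each side). The tray's centre starts at x = -145 to -120 mm; it is home at x = -85 mm
- plunger (a joint): brass sprung plunger, 18 mm in diameter, axis 20 mm above the counter, standing 12 mm out of the middle of the stop's face; 0 m = out, 0.012 m = pushed in flush with the stop's face; pushing it flush takes about 7 N on top of the tray's friction, and it pushes the tray back a few mm when let go
- mould: white porcelain insert mould, 110 x 70 x 38 mm block with two round hollows; origin at the centre of its underside; bystander
- jig: black nylon drilling jig block, 120 x 60 x 35 mm with two holes; origin at the centre of its underside; bystander
- reamer: bronze finger reamer lying on the counter, 162 mm long with a 90 mm T-handle, 24 mm high; origin on the counter where the blade meets the handle, x along the blade; bystander

How it is judged:
By the outcome, as a careful person would: the job done as asked, in the order asked, and still so for the second after the job is handed in, with the robot touching nothing.
It also fails if it takes over 70 s, if anything falls off the work surface, if the arm or the gripper's body presses on something with over 40 N, if the wrist force passes 120 N, or if a joint passes its speed limit or range.

## Working session

There is one attempt and no reset: what is moved stays moved. The work goes in short steps, Python scripts to look and compute and a tool call to move; the robot and the scene stay as the last step left them, time stands still between calls to the robot, and variables do not carry over. Pictures are saved under pics/ and viewed, at most 12 in all, crops included, and the job is handed in when it is done.

Besides the shell and the picture viewer there is one more tool, called after "Call:" as name(argument=value, ...) on one line, values as JSON. jog_arm: Moves the arm, as the interface text tells. Its arguments: {"type":"object","properties":{"moves":{"type":"string"},"newtons":{"type":"number"}},"required":["moves"]}

```bash
ls; mkdir -p pics; cat > h.py <<'E'
import numpy as np, cv2
from station import bot, eyes, hand_in
def world(p,c,r,d=None,z=None):
    K=p["K"];R=cv2.Rodrigues(np.array(p["rvec"],float))[0];t=np.array(p["tvec"],float).ravel()
    ray=np.linalg.inv(K)@np.array([c,r,1.0])
    o=-R.T@t; v=R.T@ray
    if z is not None: return o+v*(z-o[2])/v[2]
    if d is None: d=p["depth"][int(round(r)),int(round(c))]
    return o+v*d
E
python3 - <<'E'
from h import *
s=bot.read_state();print(s,bot.tip_reach)
np.set_printoptions(precision=1,suppress=True)
P={}
for n in("scene","top"):
    p=eyes.get_image(n);P[n]=p
    cv2.imwrite(f"pics/{n}0.png",p["pixels"][:,:,::-1])
    for k in["plug_a","plug_black","cubby","lamp","flap","tray","station","plunger","mould","jig","reamer"]:
        for f in("place_of",):
            for q in getattr(eyes,f)(k,p)[:5]:
                c,r=q["position"]
                try: print(n,k,np.round([c,r]),round(q["confidence"],2),world(p,c,r),world(p,c,r,z=0))
                except Exception as e: print(n,k,c,r,e)
E
```

```text
pics
{'clock': 0.0, 'joints': array([-68.93764838,  29.90853737,  -2.08088968,  91.6726686 ,
         1.21376374,  58.50446635,  -6.46290605]), 'joint_velocities': array([ 0.04636985,  0.13080032,  0.07907005, -0.01000455,  0.02487451,
        0.04789271, -0.03297479]), 'effort': array([-1.68447018e-04, -9.27097464e+01,  1.98014729e+00, -3.69941103e+01,
        1.80294999e-02,  8.02447874e-03, -4.51837445e-05]), 'eef_pos': array([264.87161828, 565.75314377, 244.73950596]), 'tool_rot': array([-1.79936477e+02,  4.00776273e-03,  1.54914032e+02]), 'ft_force': array([-0.06221448, -0.49463429,  0.0458666 ]), 'torque': array([ 0.01451585,  0.03762733, -0.02817053]), 'grasp_force': 0.0, 'width': 0.9997703053577616} 14.0
scene plug_a [341. 257.] 0.73 [616.7 100.6  12.6] [602.  108.2   0. ]
scene plug_a [320. 259.] 0.7 [689.7  -5.9  86. ] [588.9  40.    0. ]
scene plug_a [382. 245.] 0.65 [614.1 253.9  18.9] [592. 268.   0.]
scene plug_a [211. 277.] 0.65 [ 569.1 -321.    11.2] [ 555.7 -318.8    0. ]
scene plug_black [361. 249.] 0.79 [601.7 183.4  11.7] [588.  191.3   0. ]
scene cubby [352. 253.] 0.72 [601.1 149.9   3.3] [597.2 152.    0. ]
scene lamp [355. 208.] 0.93 [615.1 138.5 193.4] [343.5 286.8   0. ]Traceback (most recent call last):
  File "<stdin>", line 10, in <module>
ValueError: it knows: cubby, jig, lamp, mould, plug, plug_black, reamer, station, tray
```

```bash
python3 - <<'E'
from h import *
np.set_printoptions(precision=1,suppress=True)
for n in("scene","top"):
    p=eyes.get_image(n)
    R=cv2.Rodrigues(np.array(p["rvec"],float))[0];print(n,"cam at",-R.T@np.array(p["tvec"]).ravel())
    cv2.imwrite(f"pics/{n}0.png",p["pixels"][:,:,::-1])
    for k in["plug","plug_black","cubby","lamp","tray","station","mould","jig","reamer"]:
        for q in eyes.place_of(k,p)[:5]:
            c,r=q["position"]
            print(n,k,np.round([c,r]),round(q["confidence"],2),world(p,c,r),world(p,c,r,z=6 if 'plug' in k else 0), world(p,c,r,z=185)[:2] if k=='lamp' else '')
E
```

```text
scene cam at [1829.5 -524.5 1058.3]
scene plug [341. 256.] 0.77 [623.1  99.6  21.3] [605.3 108.8   6. ] 
scene plug [209. 277.] 0.59 [ 573.  -329.    17.3] [ 559.4 -326.9    6. ] 
scene plug [379. 246.] 0.51 [613.1 243.9  17.8] [599.3 252.6   6. ] 
scene plug [321. 260.] 0.48 [691.7  -3.3  82.2] [602.9  37.3   6. ] 
scene plug_black [362. 250.] 0.52 [613.7 178.3  17.3] [600.5 186.    6. ] 
scene cubby [352. 257.] 0.78 [618.6 140.2   3.9] [614.1 142.6   0. ] 
scene lamp [356. 210.] 0.84 [623.1 140.2 190.8] [357.8 286.4   0. ] [615.1 144.7]
scene lamp [358. 209.] 0.64 [624.  147.1 193.8] [353.7 297.7   0. ] [611.7 154. ]
scene tray [218. 267.] 0.68 [ 517.4 -288.7    2.1] [ 514.7 -288.2    0. ] 
scene tray [356. 210.] 0.64 [623.3 138.8 189.7] [359.8 283.8   0. ] 
scene station [232. 292.] 0.82 [ 664.  -280.3   14.9] [ 647.4 -276.8    0. ] 
scene mould [354. 208.] 0.6 [617.7 135.4 194.1] [345.5 283.7   0. ] 
scene jig [416. 222.] 0.55 [529.7 435.6  18.2] [507.  452.4   0. ] 
scene jig [363. 249.] 0.53 [608.2 187.2  15.7] [589.8 197.9   0. ] 
scene reamer [137. 277.] 0.69 [ 500.6 -538.4  
[... 348 characters left out ...]
ack [222. 183.] 0.49 [576.9 185.6  84.2] [594.3 196.7   6. ] 
top cubby [229. 181.] 0.65 [604.4 171.4   0.5] [604.5 171.5   0. ] 
top lamp [226. 168.] 0.88 [604.4 156.7 197.7] [656.2 182.8   0. ] [607.7 158.4]
top tray [348. 202.] 0.84 [ 512.4 -291.9    3.8] [ 513.  -292.6    0. ] 
top tray [228. 180.] 0.63 [606.6 172.1   1.4] [606.9 172.3   0. ] 
top tray [155. 210.] 0.43 [488.1 443.3  31.8] [493.1 453.1   0. ] 
top station [346. 173.] 0.91 [ 623.1 -285.    30.1] [ 630.5 -290.4    0. ] 
top mould [198. 250.] 0.75 [335.6 279.7  40.7] [337.7 287.9   0. ] 
top jig [153. 208.] 0.68 [494.6 450.   37.7] [500.6 461.9   0. ] 
top reamer [416. 217.] 0.74 [ 450.6 -553.2    0.5] [ 450.7 -553.4    0. ]
```

View pics/scene0.png

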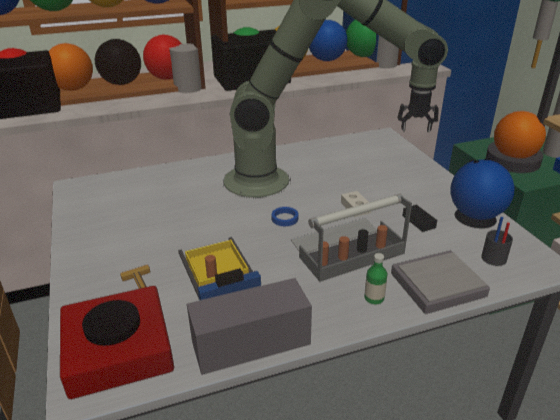

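View pics/top0.png

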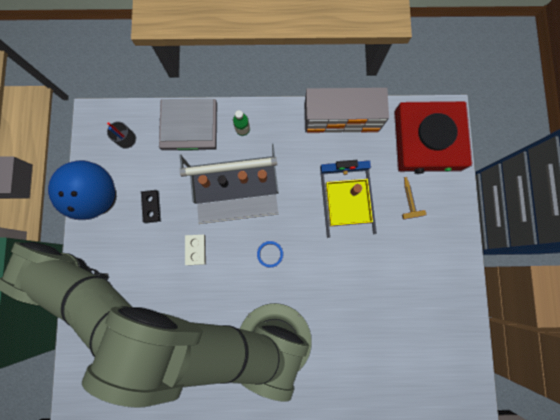

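The scene shows the row as copper, copper, black, copper (top view, right to left: 262,175 / 242,175 / 223,181 / 203,181). The tray is at (350,202) with its copper plug at (356,189), and the stop is at (346,167). I'll refine this with colour and depth.

```bash
python3 - <<'E'
from h import *
np.set_printoptions(precision=1,suppress=True)
p=eyes.get_image("top");im=p["pixels"].astype(int);D=p["depth"]
vv,uu=np.mgrid[:420,:560]
W=np.stack([uu,vv,np.ones_like(uu)],-1)@np.linalg.inv(p["K"]).T*D[...,None]
R=cv2.Rodrigues(np.array(p["rvec"],float))[0]
W=(W-np.array(p["tvec"]).ravel())@R
r,g,b=im[...,0],im[...,1],im[...,2]
top=(W[...,2]>66)&(W[...,2]<92)
for n,(x0,x1,y0,y1) in {"cub":(540,640,0,290),"tr":(440,640,-380,-200)}.items():
    m=top&(W[...,0]>x0)&(W[...,0]<x1)&(W[...,1]>y0)&(W[...,1]<y1)
    N,L,S,C=cv2.connectedComponentsWithStats(m.astype(np.uint8))
    for i in range(1,N):
        if S[i,4]>12:
            zt=81 if n=="cub" else 80
            print(n,S[i,4],C[i],W[L==i].mean(0),world(p,*C[i],z=zt),im[L==i].mean(0))
y=(r>150)&(g>130)&(b<90)
pts=W[y];pts=pts[(pts[:,0]<700)&(pts[:,2]<15)]
rc=cv2.minAreaRect(pts[:,:2].astype(np.float32));print("yellow floor",rc,len(pts))
bl=(b>100)&(r<70)&(W[...,1]<-150)&(W[...,1]>-420)&(W[...,2]>35)&(W[...,2]<65)
pts=W[bl];print("blue",cv2.minAreaRect(pts[:,:2].astype(np.float32)),pts.mean(0))
dk=(W[...,2]>170)&(W[...,2]<215)&(W[...,1]>-50)&(W[...,1]<350)&(W[...,0]>540)&(r>150)
print("lamp",cv2.minAreaRect(W[dk][:,:2].astype(np.float32)))
cr=cv2.resize(p["pixels"][130:270,140:400,::-1],None,fx=3,fy=3,interpolation=cv2.INTER_CUBIC);cv2.imwrite("pics/crop1.png",cr)
E
```

```text
cub 71 [242.2 175.2] [605.9 111.3  80.4] [605.8 111.2  81. ] [132.1  83.7  58.3]
cub 68 [261.9 174. ] [609.4  37.7  81.2] [609.5  37.7  81. ] [135.7  86.2  60. ]
cub 72 [202.6 179.4] [592.  257.8  80.1] [591.8 257.7  81. ] [131.9  83.6  58.2]
cub 71 [221.7 179.4] [591.1 187.2  80.1] [590.9 187.1  81. ] [45.2 43.9 45.9]
tr 57 [345.9 166.7] [ 634.8 -276.8   76.3] [ 633.8 -276.1   80. ] [62.5 51.1 41.2]
tr 71 [357.3 188. ] [ 552.4 -315.3   79.1] [ 552.3 -315.1   80. ] [140.9  96.9  56.2]
yellow floor ((511.4468688964844, -293.6635437011719), (158.33229064941406, 147.03823852539062), 3.974024534225464) 1391
blue ((645.64501953125, -279.4869384765625), (27.312931060791016, 183.7117156982422), 3.8030924797058105) [ 644.8 -277.6   49.9]
lamp ((613.0072631835938, 149.1254425048828), (24.429372787475586, 297.60333251953125), 6.257721424102783)
```

View pics/crop1.png

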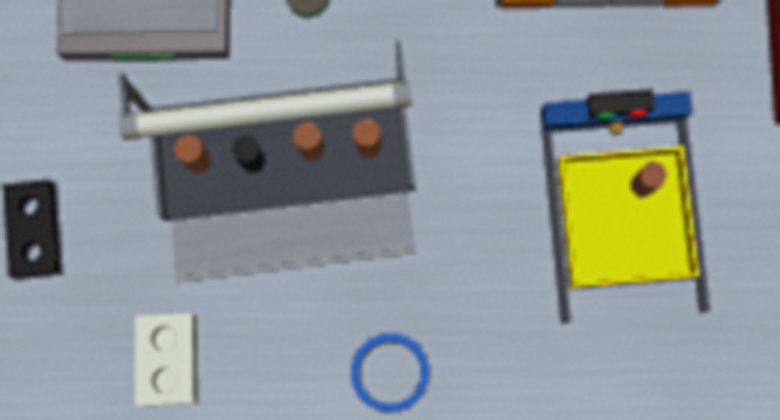

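```bash
cat >> h.py <<'E'
from scipy.spatial.transform import Rotation as Ro
def Rt(yaw,lean): return Ro.from_euler("xyz",[180,-lean,yaw],degrees=True)
def cur():
    s=bot.read_state(); return np.array(s["eef_pos"]),Ro.from_euler("xyz",s["tool_rot"],degrees=True)
def plan(steps,start=None):
    "steps: ('T',pos,vmax mm/row) | ('R',Rot,deg/row); prints totals and per-row values"
    p,R=start or cur()
    for k,v,m in steps:
        if k=='T':
            d=R.inv().apply(np.array(v)-p); n=max(1,int(np.ceil(np.linalg.norm(d)/m))); p=np.array(v,float)
            print("T n=%d row"%n,np.round(d/n,2),"total",np.round(d,1))
        else:
            w=(R.inv()*v).as_rotvec(); n=max(1,int(np.ceil(np.degrees(np.linalg.norm(w))/m))); R=v
            print("R n=%d row"%n,np.round(w/n,4),"total",np.round(w,3))
E
python3 - <<'E'
from h import *
p=eyes.get_image("wrist");R=cv2.Rodrigues(np.array(p["rvec"],float))[0];c=-R.T@np.array(p["tvec"]).ravel()
P,Q=cur();print("cam in tool",Q.inv().apply(c-P),"cam axes in tool\n",np.round(Q.as_matrix().T@R.T,2))
plan([('T',[440,60,300],45),('R',Rt(6.2,0),10),('R',Rt(6.2,30),10)])
E
```

```text
cam in tool [  68.95628168   -0.69258017 -129.17608002] cam axes in tool
 [[-0.   -0.96 -0.27]
 [ 1.   -0.   -0.  ]
 [ 0.   -0.27  0.96]]
T n=12 row [-31.09 -32.01  -4.56] total [-373.1 -384.1  -54.7]
R n=15 row [-0.     0.     0.173] total [-0.     0.     2.596]
R n=3 row [0.     0.1745 0.    ] total [0.    0.524 0.   ]
```

```bash
python3 - <<'E'
from h import *
plan([('T',[420,60,260],45),('R',Rt(186.2,0),9),('R',Rt(186.2,-30),10)])
E
```

```text
T n=12 row [-29.58 -32.72  -1.23] total [-355.  -392.6  -14.7]
R n=4 row [-0.     -0.     -0.1365] total [-0.    -0.    -0.546]
R n=3 row [ 0.     -0.1745 -0.    ] total [ 0.    -0.524 -0.   ]
```

Call:
jog_arm(moves="-29.6 -32.7 -1.2 0 0 0 -0.2;-29.6 -32.7 -1.2 0 0 0 -0.2;-29.6 -32.7 -1.2 0 0 0 -0.2;-29.6 -32.7 -1.2 0 0 0 -0.2;-29.6 -32.7 -1.2 0 0 0 -0.2;-29.6 -32.7 -1.2 0 0 0 -0.2;-29.6 -32.7 -1.2 0 0 0 -0.2;-29.6 -32.7 -1.2 0 0 0 -0.2;-29.6 -32.7 -1.2 0 0 0 -0.2;-29.6 -32.7 -1.2 0 0 0 -0.2;-29.6 -32.7 -1.2 0 0 0 -0.2;-29.6 -32.7 -1.2 0 0 0 -0.2;0 0 0 0 0 -0.1365 -0.2;0 0 0 0 0 -0.1365 -0.2;0 0 0 0 0 -0.1365 -0.2;0 0 0 0 0 -0.1365 -0.2;0 0 0 0 -0.1745 0 -0.2;0 0 0 0 -0.1745 0 -0.2;0 0 0 0 -0.1745 0 -0.2;0 0 0 0 0 0 -0.2")

```text
clock: 3.85
eef_pos: [422.4, 53.7, 259.4]
tool_rot: [-179.3, 23.0, -174.2]
ft_force: [0.2, -0.9, 0.9]
width: 0.598
grasp_force: 0.0
```

```bash
python3 - <<'E'
from h import *
np.set_printoptions(precision=1,suppress=True)
s=bot.read_state();print(s["eef_pos"],s["tool_rot"],s["joints"],s["width"],s["clock"])
p=eyes.get_image("wrist");cv2.imwrite("pics/w1.png",p["pixels"][:,:,::-1])
for k in["plug","plug_black"]:
    for q in eyes.place_of(k,p)[:5]:
        print(k,np.round(q["position"]),round(q["confidence"],2),world(p,*q["position"],z=6))
im=p["pixels"].astype(int);D=p["depth"];vv,uu=np.mgrid[:420,:560]
W=np.stack([uu,vv,np.ones_like(uu)],-1)@np.linalg.inv(p["K"]).T*D[...,None]
R=cv2.Rodrigues(np.array(p["rvec"],float))[0];W=(W-np.array(p["tvec"]).ravel())@R
m=(D>0)&(W[...,2]>20)&(W[...,2]<76)&(W[...,0]>560)&(W[...,0]<630)
N,L,S,C=cv2.connectedComponentsWithStats(m.astype(np.uint8))
for i in range(1,N):
    if S[i,4]>200:
        w=W[L==i];A=np.c_[2*w[:,:2],np.ones(len(w))]
        # circle of known radius 17 fitted to side surface
        from scipy.optimize import least_squares
        f=least_squares(lambda c:np.hypot(w[:,0]-c[0],w[:,1]-c[1])-17,w[:,:2].mean(0)+[12,2],loss="soft_l1")
        print(S[i],f.x,np.abs(f.fun).mean(),im[L==i].mean(0))
E
```

```text
[422.4  53.7 259.4] [-179.3   23.  -174.2] [-15.5   0.6  -4.4 135.2  16.2  22.8  62. ] 0.5984385668610251 3.85
plug [405. 222.] 0.85 [592.1 261.    6. ]
plug [262. 220.] 0.84 [612.9  37.7   6. ]
plug [  6. 166.] 0.83 [ 552.2 -319.4    6. ]
plug_black [360. 216.] 0.9 [587.3 188.3   6. ]
[  0 185  93  22 952] [ 579.5 -258.7] 21.921458318555292 [169.2 145.2  58.3]
[219 196  13  51 365] [591.2  -1.7] 7.587434633256747 [87.6 91.  89.7]
[ 395  215   61   47 1346] [587.3 275.9] 14.002109569518472 [88.2 70.8 61.4]
[248 217  25  35 616] [611.4  37.7] 0.3829396682509591 [99.8 65.9 50.6]
[350 216  31  36 662] [593.  187.8] 0.38958685182583697 [28.  27.3 27.4]
[ 58 219  57  18 696] [ 639.5 -217. ] 7.251456253697889 [28.9 52.2 85.4]
[299 220  25  34 615] [608.3 111.6] 0.3913396323282746 [98.9 64.2 48.3]
```

View pics/w1.png

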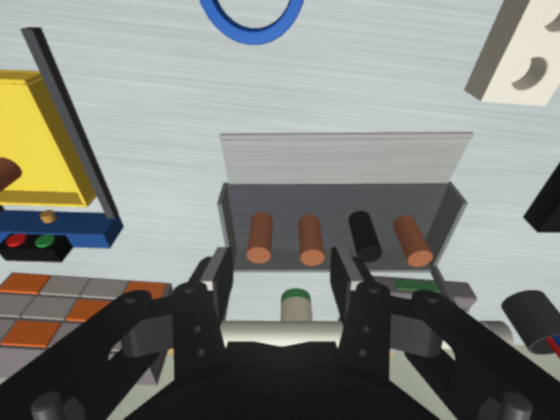

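```bash
cat >> h.py <<'E'
def tcp(px,py,pz,yaw,lean=30):  # yaw: direction of lean-forward in world, grasp point at (px,py,pz)
    R=Rt(yaw+180,-lean); return np.array([px,py,pz])+5*R.apply([0,0,1]),R
def fwd(yaw): return np.array([np.cos(np.radians(yaw)),np.sin(np.radians(yaw)),0])
E
python3 - <<'E'
from h import *
T,R=tcp(611.4,37.7,62,6)
pre=T-105*fwd(6)+[0,0,30]
print(T,pre)
plan([('T',pre,25),('R',R,9)])
E
```

```text
[613.88630474  37.96132116  57.66987298] [509.46150572  26.98583252  87.66987298]
T n=8 row [-1.18 -4.17 23.86] total [ -9.4 -33.3 190.9]
R n=1 row [-0.014 -0.123 -0.002] total [-0.014 -0.123 -0.002]
```

Call:
jog_arm(moves="-1.2 -4.2 23.9 0 0 0 -0.2;-1.2 -4.2 23.9 0 0 0 -0.2;-1.2 -4.2 23.9 0 0 0 -0.2;-1.2 -4.2 23.9 0 0 0 -0.2;-1.2 -4.2 23.9 0 0 0 -0.2;-1.2 -4.2 23.9 0 0 0 -0.2;-1.2 -4.2 23.9 0 0 0 -0.2;-1.2 -4.2 23.9 0 0 0 -0.2;0 0 0 -0.014 -0.123 -0.002 -0.2;0 0 0 0 0 0 -0.2")

```text
clock: 5.25
eef_pos: [492.8, 19.4, 103.9]
tool_rot: [-177.6, 25.4, -173.4]
ft_force: [0.4, 0.4, 0.2]
width: 0.602
grasp_force: 0.0
```

```bash
python3 - <<'E'
from h import *
s=bot.read_state();print(s["joints"])
T,R=tcp(611.4,37.7,62,6)
plan([('R',R,9),('T',T-105*fwd(6),25),('T',T,14)])
E
```

```text
[  8.41095997  28.21419963 -25.42438652 136.50261107 116.18058247
  18.25184607 -29.28706389]
R n=1 row [-0.0379 -0.0794  0.0104] total [-0.038 -0.079  0.01 ]
T n=2 row [ 4.02  2.88 24.34] total [ 8.   5.8 48.7]
T n=8 row [-11.37  -0.     6.56] total [-90.9  -0.   52.5]
```

```bash
python3 - <<'E'
from h import *
T,R=tcp(611.4,37.7,62,6)
plan([('T',T-60*fwd(6)+[0,0,10],20),('R',R,9)])
E
```

```text
T n=4 row [-10.21   1.92  14.81] total [-40.8   7.7  59.2]
R n=1 row [-0.0379 -0.0794  0.0104] total [-0.038 -0.079  0.01 ]
```

Call:
jog_arm(moves="-10.2 1.9 14.8 0 0 0 -0.2;-10.2 1.9 14.8 0 0 0 -0.2;-10.2 1.9 14.8 0 0 0 -0.2;-10.2 1.9 14.8 0 0 0 -0.2;0 0 0 -0.038 -0.079 0.01 -0.2;0 0 0 0 0 0 -0.2;0 0 0 0 0 0 -0.2")

```text
clock: 6.12
eef_pos: [554.8, 32.1, 68.7]
tool_rot: [-180.0, 30.0, -174.0]
ft_force: [0.8, 0.9, -0.2]
width: 0.598
grasp_force: 0.0
```

```bash
python3 - <<'E'
from h import *
s=bot.read_state();print(s["joints"])
T,R=tcp(611.4,37.7,62,6)
plan([('R',R,9),('T',T-35*fwd(6),14),('T',T,12)])
E
```

```text
[ 14.89899644  38.33320356 -32.61820739 131.27965491 128.935199
  25.6769865  -36.69997807]
R n=1 row [-0.0002 -0.0004 -0.0002] total [-0. -0. -0.]
T n=2 row [-7.82 -0.2  10.86] total [-15.6  -0.4  21.7]
T n=3 row [-10.1   -0.     5.83] total [-30.3  -0.   17.5]
```

Call:
jog_arm(moves="-7.8 -0.2 10.9 0 0 0 -0.2;-7.8 -0.2 10.9 0 0 0 -0.2;-10.1 0 5.8 0 0 0 -0.2;-10.1 0 5.8 0 0 0 -0.2;-10.1 0 5.8 0 0 0 -0.2;0 0 0 0 0 0 -0.2;0 0 0 0 0 0 0.6;0 0 0 0 0 0 0.6;0 0 0 0 0 0 0.6;0 0 0 0 0 0 0.6", newtons=30)

```text
clock: 7.38
eef_pos: [613.5, 38.5, 58.2]
tool_rot: [179.9, 30.1, -173.9]
ft_force: [-4.7, -0.3, 5.8]
width: 0.39
grasp_force: 29.7
```

```bash
python3 - <<'E'
from h import *
P,R=cur()
a=P+[0,0,14]; b=a-85*fwd(6); c=b+[0,0,60]; d=np.array([505,-230,135.])
plan([('T',a,7),('T',b,14),('T',c,20),('T',d,28),('R',Rt(184,-30),9)])
E
```

```text
T n=2 row [-3.51  0.01 -6.06] total [ -7.    0.  -12.1]
T n=7 row [10.5   0.02 -6.09] total [ 73.5   0.1 -42.6]
T n=4 row [-7.530e+00  1.000e-02 -1.298e+01] total [-30.1   0.  -51.9]
T n=10 row [  4.29 -25.56  -2.84] total [  42.9 -255.6  -28.4]
R n=1 row [0.019  0.002  0.0312] total [0.019 0.002 0.031]
```

Call:
jog_arm(moves="-3.5 0 -6.1 0 0 0 0.6;-3.5 0 -6.1 0 0 0 0.6;10.5 0 -6.1 0 0 0 0.6;10.5 0 -6.1 0 0 0 0.6;10.5 0 -6.1 0 0 0 0.6;10.5 0 -6.1 0 0 0 0.6;10.5 0 -6.1 0 0 0 0.6;10.5 0 -6.1 0 0 0 0.6;10.5 0 -6.1 0 0 0 0.6;-7.5 0 -13 0 0 0 0.6;-7.5 0 -13 0 0 0 0.6;-7.5 0 -13 0 0 0 0.6;-7.5 0 -13 0 0 0 0.6;0 0 0 0 0 0 0.6")

```text
clock: 9.12
eef_pos: [529.1, 29.6, 133.2]
tool_rot: [-180.0, 30.2, -173.9]
ft_force: [-0.9, 0.2, -1.0]
width: 0.394
grasp_force: 30.0
```

```bash
python3 - <<'E'
from h import *
print(bot.read_state()["joints"])
plan([('T',[505,-215,140],26),('R',Rt(184,-30),9)])
p=eyes.get_image("scene");cv2.imwrite("pics/s1.png",cv2.resize(p["pixels"][150:330,150:450,::-1],None,fx=2.5,fy=2.5))
E
```

```text
[ 12.21742155  26.84932318 -28.63448656 133.94311012 120.76061145
  17.09031632 -32.09462429]
T n=10 row [  3.98 -24.06  -3.1 ] total [  39.8 -240.6  -31. ]
R n=1 row [0.0183 0.0039 0.032 ] total [0.018 0.004 0.032]
```

View pics/s1.png

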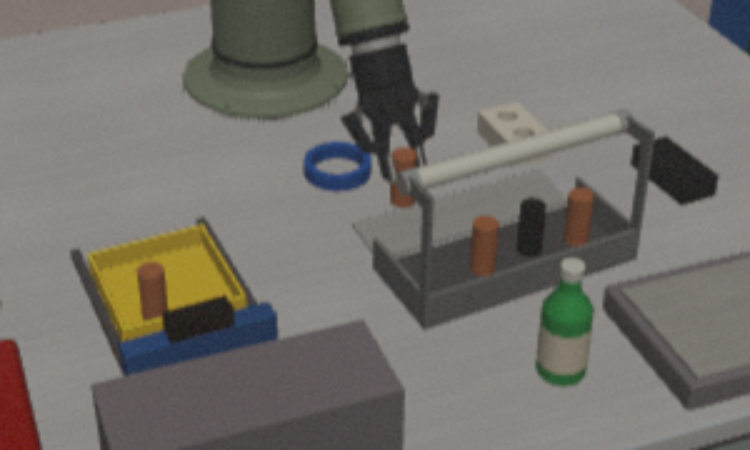

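The plug is held upright in the gripper near (403,178), and the other three still stand in the cubby. Next I carry it to the tray.

Call:
jog_arm(moves="4 -24.1 -3.1 0 0 0 0.6;4 -24.1 -3.1 0 0 0 0.6;4 -24.1 -3.1 0 0 0 0.6;4 -24.1 -3.1 0 0 0 0.6;4 -24.1 -3.1 0 0 0 0.6;4 -24.1 -3.1 0 0 0 0.6;4 -24.1 -3.1 0 0 0 0.6;4 -24.1 -3.1 0 0 0 0.6;4 -24.1 -3.1 0 0 0 0.6;4 -24.1 -3.1 0 0 0 0.6;0 0 0 0.018 0.004 0.032 0.6;0 0 0 0 0 0 0.6")

```text
clock: 10.68
eef_pos: [504.1, -215.2, 138.0]
tool_rot: [179.9, 29.8, -176.1]
ft_force: [-0.3, 0.7, -1.2]
width: 0.389
grasp_force: 30.2
```

```bash
python3 - <<'E'
from h import *
np.set_printoptions(precision=1,suppress=True)
print(bot.read_state()["joints"])
p=eyes.get_image("wrist");cv2.imwrite("pics/w2.png",p["pixels"][:,:,::-1])
for k in("tray","station","plug"):
    for q in eyes.place_of(k,p)[:3]:
        print(k,q["position"],round(q["confidence"],2),world(p,*q["position"],z=5 if k=="plug" else 0))
im=p["pixels"].astype(int);D=p["depth"];vv,uu=np.mgrid[:420,:560]
W=np.stack([uu,vv,np.ones_like(uu)],-1)@np.linalg.inv(p["K"]).T*D[...,None]
R=cv2.Rodrigues(np.array(p["rvec"],float))[0];W=(W-np.array(p["tvec"]).ravel())@R
r,g,b=[im[...,i] for i in range(3)]
y=(r>110)&(g>90)&(b<80)&(r-b>80)&(D>0)&(abs(r-g)<60)
w=W[y&(W[...,2]>28)&(W[...,2]<42)];print("rim",len(w),cv2.minAreaRect(w[:,:2].astype(np.float32)),np.percentile(w,[1,99],axis=0))
w=W[y&(W[...,2]<12)];print("floor",len(w),cv2.minAreaRect(w[:,:2].astype(np.float32)),w[:,2].mean())
bl=(b>90)&(r<80)&(b-r>40)&(W[...,2]>40)&(W[...,2]<60);w=W[bl];print("stop",len(w),cv2.minAreaRect(w[:,:2].astype(np.float32)))
E
```

```text
[ 61.9  33.4 -47.5 127.2  82.6   9.9  39.2]
tray [189.8, 124.4] 0.71 [ 507.4 -290.5    0. ]
tray [169.8, 172.6] 0.23 [ 559.4 -316.9    0. ]
station [213.4, 227.2] 0.88 [ 636.  -283.7    0. ]
plug [281.0, 193.4] 0.86 [ 574.3 -211.2    5. ]
plug [166.2, 173.8] 0.72 [ 556.9 -318.4    5. ]
rim 6064 ((528.3215942382812, -291.194580078125), (206.95770263671875, 158.90052795410156), 3.944979667663574) [[ 420.7 -374.2   28.2]
 [ 618.7 -215.8   37. ]]
floor 10224 ((508.52960205078125, -293.8445739746094), (167.0716094970703, 160.79214477539062), 3.9260380268096924) 5.865831513499287
stop 960 ((647.673828125, -323.0830078125), (28.70147705078125, 104.55290985107422), 4.425624847412109)
```

View pics/w2.png

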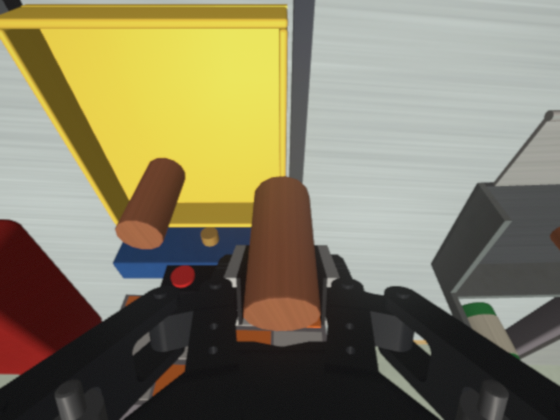

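```bash
python3 - <<'E'
from h import *
plan([('R',Rt(184,-30),9),('T',[479.4,-330.5,125],18),('T',[479.4,-330.5,68],12)])
E
```

```text
R n=1 row [ 0.0017 -0.0024 -0.0003] total [ 0.002 -0.002 -0.   ]
T n=7 row [  5.07 -16.2   -0.69] total [  35.5 -113.4   -4.8]
T n=5 row [ 5.7  -0.    9.87] total [28.5 -0.  49.4]
```

Call:
jog_arm(moves="5.1 -16.2 -0.7 0 0 0 0.6;5.1 -16.2 -0.7 0 0 0 0.6;5.1 -16.2 -0.7 0 0 0 0.6;5.1 -16.2 -0.7 0 0 0 0.6;5.1 -16.2 -0.7 0 0 0 0.6;5.1 -16.2 -0.7 0 0 0 0.6;5.1 -16.2 -0.7 0 0 0 0.6;0 0 0 0 0 0 0.6;5.7 0 9.9 0 0 0 0.6;5.7 0 9.9 0 0 0 0.6;5.7 0 9.9 0 0 0 0.6;5.7 0 9.9 0 0 0 0.6;5.7 0 9.9 0 0 0 0.6;0 0 0 0 0 0 0.6")

```text
clock: 12.62
eef_pos: [479.4, -329.6, 67.8]
tool_rot: [179.9, 29.9, -176.0]
ft_force: [0.7, -0.5, -1.6]
width: 0.385
grasp_force: 30.2
```

```bash
python3 - <<'E'
from h import *
print(bot.read_state()["joints"])
plan([('R',Rt(184,-30),9),('T',[479.4,-330.5,58],3)])
E
```

```text
[ 74.82300654  46.72501654 -48.10576687 120.74667847  81.53285556
  11.16435228  58.67835804]
R n=1 row [ 0.0026 -0.0025  0.0004] total [ 0.003 -0.002  0.   ]
T n=4 row [ 1.23 -0.23  2.11] total [ 4.9 -0.9  8.4]
```

Call:
jog_arm(moves="1.3 0 2.2 0 0 0 0.6;1.3 0 2.2 0 0 0 0.6;1.3 0 2.2 0 0 0 0.6;1.2 0 2.1 0 0 0 0.6;0 0 0 0 0 0 0.6;0 0 0 0 0 0 0.6")

```text
clock: 13.38
eef_pos: [479.2, -330.9, 58.0]
tool_rot: [179.9, 29.9, -176.0]
ft_force: [0.1, -0.4, -0.9]
width: 0.386
grasp_force: 30.2
```

Call:
jog_arm(moves="0.3 0 0.6 0 0 0 0.6;0.3 0 0.6 0 0 0 0.6;0 0 0 0 0 0 0.6;0 0 0 0 0 0 0.6")

```text
clock: 13.88
eef_pos: [479.5, -330.9, 57.2]
tool_rot: [180.0, 29.9, -176.0]
ft_force: [-6.1, 1.1, 11.5]
width: 0.393
grasp_force: 31.6
```

Call:
jog_arm(moves="0 0 0 0 0 0 0.1;0 0 0 0 0 0 -0.2;0 0 0 0 0 0 -0.2;0 0 0 0 0 0 -0.2;0 0 -8 0 0 0 -0.2;0 0 -15 0 0 0 -0.2;0 0 -20 0 0 0 -0.2;0 0 -20 0 0 0 -0.2;0 0 0 0 0 0 -0.2")

```text
clock: 15.0
eef_pos: [447.5, -333.8, 111.8]
tool_rot: [180.0, 29.9, -176.1]
ft_force: [-0.6, 0.6, -0.4]
width: 0.606
grasp_force: 0.0
```

```bash
python3 - <<'E'
from h import *
print(bot.read_state()["joints"])
p=eyes.get_image("wrist");cv2.imwrite("pics/w3.png",p["pixels"][:,:,::-1])
T,R=tcp(608.3,111.6,62,6)
a=[505,-215,150];b=T-85*fwd(6)+[0,0,55]
plan([('T',a,20),('R',R,9),('T',b,30),('T',T-65*fwd(6)+[0,0,10],15),('T',T-40*fwd(6),15),('T',T,12)])
E
```

```text
[ 84.77997706  44.19585007 -57.81313704 122.60996233  65.70907802
  16.06576707  75.37166554]
T n=7 row [-10.83  16.34  -0.13] total [-75.8 114.4  -0.9]
R n=1 row [-0.0172 -0.0015 -0.0319] total [-0.017 -0.001 -0.032]
T n=11 row [-2.58 28.55  5.41] total [-28.4 314.   59.5]
T n=4 row [ 1.29 -0.   12.24] total [ 5.2 -0.  49. ]
T n=2 row [-8.33  0.   10.58] total [-16.7   0.   21.2]
T n=4 row [-8.66 -0.    5.  ] total [-34.6  -0.   20. ]
```

View pics/w3.png

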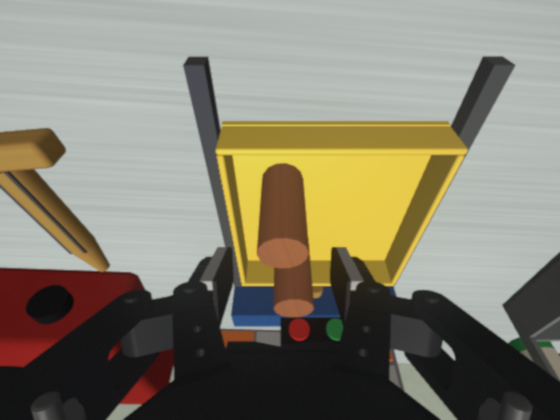

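Plug 1 stands upright in the near half of the tray (283,215), with plug d behind it (294,290). Now the second plug.

Call:
jog_arm(moves="-10.8 16.3 0 0 0 0 -0.2;-10.8 16.3 0 0 0 0 -0.2;-10.8 16.3 0 0 0 0 -0.2;-10.8 16.3 0 0 0 0 -0.2;-10.8 16.3 0 0 0 0 -0.2;-10.8 16.3 0 0 0 0 -0.2;-10.8 16.3 0 0 0 0 -0.2;0 0 0 -0.017 0 -0.032 -0.2;-2.6 26.2 5 0 0 0 -0.2;-2.6 26.2 5 0 0 0 -0.2;-2.6 26.2 5 0 0 0 -0.2;-2.6 26.2 5 0 0 0 -0.2;-2.6 26.2 5 0 0 0 -0.2;-2.6 26.2 5 0 0 0 -0.2;-2.6 26.2 5 0 0 0 -0.2;-2.6 26.2 5 0 0 0 -0.2;-2.6 26.2 5 0 0 0 -0.2;-2.6 26.2 5 0 0 0 -0.2;-2.6 26.2 5 0 0 0 -0.2;-2.6 26.2 5 0 0 0 -0.2")

```text
clock: 17.55
eef_pos: [528.8, 105.6, 111.9]
tool_rot: [179.9, 29.9, -173.9]
ft_force: [0.4, -0.7, -0.0]
width: 0.598
grasp_force: 0.0
```

```bash
python3 - <<'E'
from h import *
print(bot.read_state()["joints"])
T,R=tcp(608.3,111.6,62,6)
plan([('R',R,9),('T',T-60*fwd(6)+[0,0,10],15),('R',R,9)])
E
```

```text
[ 27.3325169   44.64270005 -65.94842376 131.76748565 103.43693534
  47.2300167  -15.7689733 ]
R n=1 row [ 0.0018 -0.002   0.0013] total [ 0.002 -0.002  0.001]
T n=4 row [ 0.72 -0.59 12.36] total [ 2.9 -2.4 49.4]
R n=1 row [0. 0. 0.] total [0. 0. 0.]
```

Call:
jog_arm(moves="0.7 -0.6 12.4 0 0 0 -0.2;0.7 -0.6 12.4 0 0 0 -0.2;0.7 -0.6 12.4 0 0 0 -0.2;0.7 -0.6 12.4 0 0 0 -0.2;0 0 0 0 0 0 -0.2")

```text
clock: 18.18
eef_pos: [551.1, 103.6, 67.2]
tool_rot: [180.0, 29.8, -174.0]
ft_force: [-0.1, 1.3, 0.7]
width: 0.604
grasp_force: 0.0
```

```bash
python3 - <<'E'
from h import *
print(bot.read_state()["joints"])
T,R=tcp(608.3,111.6,62,6)
plan([('R',R,9),('T',T-35*fwd(6),14),('T',T,12)])
E
```

```text
[ 25.5202424   51.55765035 -62.37270974 129.50048212 110.31922582
  49.64272252 -17.54752464]
R n=1 row [ 0.0006 -0.0032  0.0001] total [ 0.001 -0.003  0.   ]
T n=2 row [-8.55  0.99 10.42] total [-17.1   2.   20.8]
T n=3 row [-10.1   -0.     5.83] total [-30.3  -0.   17.5]
```

Call:
jog_arm(moves="-8.5 1 10.4 0 -0.003 0 -0.2;-8.5 1 10.4 0 0 0 -0.2;-10.1 0 5.8 0 0 0 -0.2;-10.1 0 5.8 0 0 0 -0.2;-10.1 0 5.8 0 0 0 -0.2;0 0 0 0 0 0 -0.2;0 0 0 0 0 0 0.6;0 0 0 0 0 0 0.6;0 0 0 0 0 0 0.6;0 0 0 0 0 0 0.6", newtons=30)

```text
clock: 19.42
eef_pos: [610.5, 112.4, 58.9]
tool_rot: [180.0, 30.1, -173.9]
ft_force: [-2.1, -0.5, 4.9]
width: 0.389
grasp_force: 29.9
```

```bash
python3 - <<'E'
from h import *
print(bot.read_state()["joints"])
P,R=cur()
a=P+[0,0,14]; b=a-85*fwd(6); c=b+[0,0,60]; d=np.array([518,-130,138.])
plan([('T',a,7),('T',b,14),('T',c,20),('T',d,26)])
E
```

```text
[ 23.63975495  53.89736006 -59.57980334 121.3472085  108.06570307
  47.2628924  -10.7465517 ]
T n=2 row [-3.51  0.   -6.06] total [ -7.    0.  -12.1]
T n=7 row [10.51  0.02 -6.08] total [ 73.6   0.1 -42.6]
T n=3 row [-10.02   0.   -17.31] total [-30.1   0.  -51.9]
T n=9 row [  2.85 -25.7   -2.31] total [  25.7 -231.3  -20.8]
```

Call:
jog_arm(moves="-3.5 0 -6.1 0 0 0 0.6;-3.5 0 -6.1 0 0 0 0.6;10.5 0 -6.1 0 0 0 0.6;10.5 0 -6.1 0 0 0 0.6;10.5 0 -6.1 0 0 0 0.6;10.5 0 -6.1 0 0 0 0.6;10.5 0 -6.1 0 0 0 0.6;10.5 0 -6.1 0 0 0 0.6;10.5 0 -6.1 0 0 0 0.6;-7.5 0 -13 0 0 0 0.6;-7.5 0 -13 0 0 0 0.6;-7.5 0 -13 0 0 0 0.6;-7.5 0 -13 0 0 0 0.6;0 0 0 0 0 0 0.6")

```text
clock: 21.18
eef_pos: [526.1, 103.1, 133.8]
tool_rot: [-180.0, 30.2, -173.9]
ft_force: [0.1, -0.1, -0.7]
width: 0.39
grasp_force: 29.9
```

```bash
python3 - <<'E'
from h import *
print(bot.read_state()["joints"])
f=fwd(3.95);l=np.array([-f[1],f[0],0])
g=np.array([509.5,-291,0])+10*f+37*l+[2.2,.8,0];print(g)
plan([('T',g+[0,0,135],25),('R',Rt(184,-30),9),('T',g+[0,0,68],12)])
E
```

```text
[ 28.76088338  41.22963632 -67.20710635 131.77541596  99.79652607
  45.31948941 -13.43256715]
[ 519.12746683 -252.59903277    0.        ]
T n=15 row [  2.53 -23.53  -1.54] total [  38.  -353.   -23.2]
R n=1 row [0.0173 0.0027 0.0314] total [0.017 0.003 0.031]
T n=6 row [ 5.58 -0.    9.67] total [33.5 -0.  58. ]
```

Call:
jog_arm(moves="2.5 -23.5 -1.5 0 0 0 0.6;2.5 -23.5 -1.5 0 0 0 0.6;2.5 -23.5 -1.5 0 0 0 0.6;2.5 -23.5 -1.5 0 0 0 0.6;2.5 -23.5 -1.5 0 0 0 0.6;2.5 -23.5 -1.5 0 0 0 0.6;2.5 -23.5 -1.5 0 0 0 0.6;2.5 -23.5 -1.5 0 0 0 0.6;2.5 -23.5 -1.5 0 0 0 0.6;2.5 -23.5 -1.5 0 0 0 0.6;2.5 -23.5 -1.5 0 0 0 0.6;2.5 -23.5 -1.5 0 0 0 0.6;2.5 -23.5 -1.5 0 0 0 0.6;2.5 -23.5 -1.5 0 0 0 0.6;2.5 -23.5 -1.5 0 0 0 0.6;0 0 0 0.017 0.003 0.031 0.6;0 0 0 0 0 0 0.6;0 0 0 0 0 0 0.6")

```text
clock: 23.42
eef_pos: [519.5, -251.3, 133.2]
tool_rot: [179.9, 29.8, -175.9]
ft_force: [0.6, -0.7, -0.1]
width: 0.387
grasp_force: 30.1
```

```bash
python3 - <<'E'
from h import *
print(bot.read_state()["joints"])
plan([('R',Rt(184,-30),9),('T',[519,-252.6,85],12),('T',[519,-252.6,61],6)])
E
```

```text
[ 66.49084366  37.59754693 -50.61798914 122.64478227  70.99734913
  12.94339606  55.66005656]
R n=1 row [ 0.002  -0.003   0.0015] total [ 0.002 -0.003  0.002]
T n=5 row [ 4.93 -0.25  8.29] total [24.6 -1.3 41.4]
T n=5 row [ 2.4  -0.    4.16] total [12.  -0.  20.8]
```

Call:
jog_arm(moves="4.9 -0.3 8.3 0.002 -0.003 0.002 0.6;4.9 -0.2 8.3 0 0 0 0.6;4.9 -0.3 8.3 0 0 0 0.6;4.9 -0.2 8.3 0 0 0 0.6;4.9 -0.3 8.3 0 0 0 0.6;2.4 0 4.2 0 0 0 0.6;2.4 0 4.2 0 0 0 0.6;2.4 0 4.2 0 0 0 0.6;2.4 0 4.2 0 0 0 0.6;2.4 0 4.1 0 0 0 0.6;0 0 0 0 0 0 0.6;0 0 0 0 0 0 0.6")

```text
clock: 24.92
eef_pos: [519.6, -253.2, 61.5]
tool_rot: [180.0, 30.1, -176.1]
ft_force: [-0.7, -0.2, -0.2]
width: 0.384
grasp_force: 30.1
```

Call:
jog_arm(moves="0.5 0 0.9 0 0 0 0.6;0.5 0 0.9 0 0 0 0.6;0.4 0 0.7 0 0 0 0.6;0.3 0 0.5 0 0 0 0.6;0.2 0 0.4 0 0 0 0.6;0 0 0 0 0 0 0.6;0 0 0 0 0 0 0.6")

```text
clock: 25.8
eef_pos: [519.7, -253.1, 57.8]
tool_rot: [-180.0, 30.1, -176.1]
ft_force: [-2.8, 0.5, 7.7]
width: 0.391
grasp_force: 30.9
```

Call:
jog_arm(moves="0 0 0 0 0 0 0.1;0 0 0 0 0 0 -0.2;0 0 0 0 0 0 -0.2;0 0 0 0 0 0 -0.2;0 0 -8 0 0 0 -0.2;0 0 -15 0 0 0 -0.2;0 0 -20 0 0 0 -0.2;0 0 -25 0 0 0 -0.2;0 0 -25 0 0 0 -0.2;0 0 0 0 0 0 -0.2")

```text
clock: 27.05
eef_pos: [472.8, -257.1, 139.3]
tool_rot: [-179.9, 30.1, -176.1]
ft_force: [0.5, -0.3, -0.3]
width: 0.6
grasp_force: 0.0
```

```bash
cat > m.py <<'E'
from h import *
np.set_printoptions(precision=1,suppress=True)
def cloud(n):
    p=eyes.get_image(n);im=p["pixels"].astype(int);D=p["depth"];vv,uu=np.mgrid[:420,:560]
    W=np.stack([uu,vv,np.ones_like(uu)],-1)@np.linalg.inv(p["K"]).T*D[...,None]
    R=cv2.Rodrigues(np.array(p["rvec"],float))[0];return p,im,(W-np.array(p["tvec"]).ravel())@R
if __name__=="__main__":
    p,im,W=cloud("wrist");cv2.imwrite("pics/w4.png",p["pixels"][:,:,::-1])
    r,g,b=[im[...,i] for i in range(3)]
    y=(r>110)&(g>90)&(b<80)&(r-b>80)&(p["depth"]>0)&(abs(r-g)<60)
    f=fwd(3.95);l=np.array([-f[1],f[0],0]);o=np.array([509.5,-291,0])
    w=W[y&(W[...,2]>-5)&(W[...,2]<42)]-o
    print("tray x',y' pctl",np.percentile(w@f,[.5,1,2,98,99,99.5]),np.percentile(w@l,[.5,1,2,98,99,99.5]))
    s=W[(b-r>40)&(r<80)&(W[...,2]>3)&(W[...,2]<48)&(W[...,1]<-180)&(W[...,0]>560)]-o;print("stop front",len(s),np.percentile(s@f,[2,10,50]),np.percentile(s@l,[1,99]))
    print(bot.read_state()["joints"])
    q=o-f*135; 
    plan([('T',[425,-297,110],18),('R',Rt(183.95,-20),9),('T',o-f*125+[0,0,60],20),('T',o-f*125+[0,0,26],8)])
E
python3 m.py
```

```text
tray x',y' pctl [-84.8 -84.8 -84.7  81.9  83.5 111.5] [-233.2 -231.5 -228.6   77.1   77.7   78. ]
stop front 2786 [121.8 122.3 123. ] [-92.   87.3]
[ 72.6  35.2 -52.5 127.3  73.4  10.6  55.1]
T n=4 row [14.5 -9.2 -0.2] total [ 58.1 -36.6  -0.6]
R n=2 row [-0.   0.1 -0. ] total [-0.   0.2 -0. ]
T n=4 row [13.7  0.   8.3] total [55.   0.2 33.2]
T n=5 row [ 2.3 -0.   6.4] total [11.6 -0.  31.9]
```

View pics/w4.png

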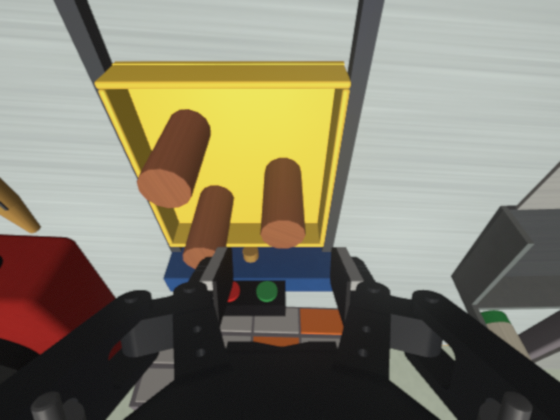

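```bash
python3 - <<'E'
from h import *
f=fwd(3.95);o=np.array([509.6,-293.3,0])
plan([('R',Rt(183.95,-12),7),('T',o-f*118+[0,0,110],20),('T',o-f*118+[0,0,26],14)])
E
```

```text
R n=3 row [-0.0008  0.1054 -0.0006] total [-0.002  0.316 -0.002]
T n=5 row [17.63 -7.73  2.09] total [ 88.2 -38.7  10.5]
T n=6 row [ 2.91 -0.   13.69] total [17.5 -0.  82.2]
```

Call:
jog_arm(moves="0 0 0 0 0.1054 0 0.5;0 0 0 0 0.1054 0 1;0 0 0 0 0.1054 0 1;17.6 -7.7 2.1 0 0 0 1;17.6 -7.7 2.1 0 0 0 1;17.6 -7.7 2.1 0 0 0 1;17.6 -7.7 2.1 0 0 0 1;17.6 -7.7 2.1 0 0 0 1;0 0 0 0 0 0 1;0 0 0 0 0 0 1")

```text
clock: 28.35
eef_pos: [392.4, -300.5, 109.6]
tool_rot: [-180.0, 12.0, -176.1]
ft_force: [0.6, 0.1, 0.4]
width: 0.0
grasp_force: 0.0
```

```bash
python3 - <<'E'
from h import *
print(bot.read_state()["joints"])
f=fwd(3.95);o=np.array([509.6,-293.3,0])
plan([('R',Rt(183.95,-12),7),('T',o-f*118+[0,0,26],12)])
E
```

```text
[ 79.38388333  40.00205337 -59.35897594 122.29755909  52.33108847
  34.8218194   80.0463206 ]
R n=1 row [-0.0003 -0.0002 -0.0011] total [-0.    -0.    -0.001]
T n=7 row [ 2.56 -0.13 11.67] total [17.9 -0.9 81.7]
```

Call:
jog_arm(moves="2.5 -0.1 11.4 0 0 0 1;2.5 -0.1 11.4 0 0 0 1;2.5 -0.1 11.4 0 0 0 1;2.5 -0.1 11.4 0 0 0 1;2.5 -0.1 11.4 0 0 0 1;2.5 -0.1 11.4 0 0 0 1;1.2 -0.1 5.7 0 0 0 1;0 0 0 0 0 0 1")

```text
clock: 29.35
eef_pos: [391.6, -300.8, 33.2]
tool_rot: [180.0, 11.9, -176.1]
ft_force: [-0.5, 1.5, -0.1]
width: 0.001
grasp_force: 0.0
```

```bash
python3 - <<'E'
from h import *
f=fwd(3.95);P,R=cur()
print(R.inv().apply(f), R.inv().apply([0,0,-1]), (P-[509.6,-293.3,0])@f, bot.read_state()["joints"])
E
```

```text
[-9.78433020e-01  5.78795561e-04  2.06563526e-01] [ 2.06563223e-01 -5.42978558e-04  9.78433105e-01] -118.26364606534055 [ 71.65178477  45.63923015 -48.27812572 123.99186174  66.58648005
  26.92191791  68.31853572]
```

Call:
jog_arm(moves="0.6 0 2.9 0 0 0 1;0.6 0 2.9 0 0 0 1;-3.9 0 0.8 0 0 0 1;-3.9 0 0.8 0 0 0 1;-2.9 0 0.6 0 0 0 1;-2 0 0.4 0 0 0 1;-1.5 0 0.3 0 0 0 1;-1.5 0 0.3 0 0 0 1;-1.5 0 0.3 0 0 0 1;-1.5 0 0.3 0 0 0 1;-1 0 0.2 0 0 0 1;-1 0 0.2 0 0 0 1")

```text
clock: 30.85
eef_pos: [412.7, -299.8, 27.8]
tool_rot: [180.0, 11.9, -176.1]
ft_force: [-0.5, 0.5, -0.2]
width: 0.003
grasp_force: 0.1
```

Call:
jog_arm(moves="-1 0 0.2 0 0 0 1;-1 0 0.2 0 0 0 1;-1 0 0.2 0 0 0 1;-1 0 0.2 0 0 0 1;-1 0 0.2 0 0 0 1;-1 0 0.2 0 0 0 1;-1 0 0.2 0 0 0 1;-1 0 0.2 0 0 0 1;-1 0 0.2 0 0 0 1;-1 0 0.2 0 0 0 1")

```text
clock: 32.1
eef_pos: [421.8, -299.3, 27.6]
tool_rot: [-180.0, 11.8, -176.1]
ft_force: [-7.5, -0.7, 2.7]
width: 0.003
grasp_force: 3.3
```

```bash
cat > t.py <<'E'
from m import *
p,im,W=cloud("top");r,g,b=[im[...,i] for i in range(3)]
f=fwd(3.95);l=np.array([-f[1],f[0],0]);o=np.array([509.6,-293.3,0])
y=(r>150)&(g>130)&(b<90)&(W[...,0]<700)&(W[...,1]<-150)&(W[...,2]<45)
w=W[y]-o;print("tray x'",np.percentile(w@f,[.5,2,98,99.5]))
s=W[(b>100)&(r<70)&(W[...,1]<-150)&(W[...,1]>-420)&(W[...,2]>35)&(W[...,2]<65)]-o;print("stop x'",np.percentile(s@f,[1,5]))
P,R=cur();print("tcp x'",(P-o)@f,(P-o)@l)
E
python3 t.py
```

```text
tray x' [-74.1 -67.5  89.9  91.1]
stop x' [123.  124.2]
tcp x' -87.7833175919591 0.09441733803830826
```

Call:
jog_arm(moves="-1 0 0.2 0 0 0 1;-1 0 0.2 0 0 0 1;-1 0 0.2 0 0 0 1;-1 0 0.2 0 0 0 1;-1 0 0.2 0 0 0 1;-1 0 0.2 0 0 0 1;-1 0 0.2 0 0 0 1;-1 0 0.2 0 0 0 1;-1 0 0.2 0 0 0 1;-1 0 0.2 0 0 0 1;-1 0 0.2 0 0 0 1;-1 0 0.2 0 0 0 1")

```text
clock: 33.65
eef_pos: [434.9, -298.2, 27.9]
tool_rot: [180.0, 11.9, -176.1]
ft_force: [-3.1, -0.0, -2.4]
width: 0.002
grasp_force: 1.4
```

```bash
python3 t.py
```

```text
tray x' [-61.8 -58.4 103.2 105.9]
stop x' [123.9 124.2]
tcp x' -74.63858920479481 0.2678341903658729
```

Call:
jog_arm(moves="-1 0 0.2 0 0 0 1;-1 0 0.2 0 0 0 1;-1 0 0.2 0 0 0 1;-1 0 0.2 0 0 0 1;-1 0 0.2 0 0 0 1;-1 0 0.2 0 0 0 1;-0.6 0 0.13 0 0 0 1;-0.6 0 0.13 0 0 0 1;-0.6 0 0.13 0 0 0 1;-0.6 0 0.13 0 0 0 1;-0.6 0 0.13 0 0 0 1;-0.6 0 0.13 0 0 0 1;-0.6 0 0.13 0 0 0 1")

```text
clock: 35.33
eef_pos: [444.0, -297.9, 27.8]
tool_rot: [-180.0, 11.8, -176.2]
ft_force: [-14.5, -0.1, 8.1]
width: -0.005
grasp_force: 7.2
```

```bash
python3 t.py
```

```text
tray x' [-52.9 -49.2 113.  114.9]
stop x' [123.2 124.1]
tcp x' -65.69944201288834 -0.04336672980599616
```

Call:
jog_arm(moves="-0.6 0 0.12 0 0 0 1;-0.6 0 0.12 0 0 0 1;-0.6 0 0.12 0 0 0 1;-0.6 0 0.12 0 0 0 1;-0.6 0 0.12 0 0 0 1;-0.6 0 0.12 0 0 0 1;-0.6 0 0.12 0 0 0 1;-0.6 0 0.12 0 0 0 1;-0.6 0 0.12 0 0 0 1;-0.6 0 0.12 0 0 0 1")

```text
clock: 36.62
eef_pos: [449.4, -297.7, 27.8]
tool_rot: [-179.9, 11.7, -176.2]
ft_force: [-18.9, -1.8, 12.5]
width: 0.002
grasp_force: 9.9
```

```bash
python3 t.py
```

```text
tray x' [-47.4 -41.9 117.8 120. ]
stop x' [122.9 123.9]
tcp x' -60.26737833577799 -0.22365243865864629
```

Call:
jog_arm(moves="-0.5 0 0.1 0 0 0 1;-0.5 0 0.1 0 0 0 1;-0.5 0 0.1 0 0 0 1;-0.5 0 0.1 0 0 0 1;-0.5 0 0.1 0 0 0 1;-0.5 0 0.1 0 0 0 1")

```text
clock: 37.42
eef_pos: [450.4, -297.7, 27.6]
tool_rot: [-179.9, 11.5, -176.2]
ft_force: [-39.4, 0.6, 33.0]
width: -0.001
grasp_force: 19.7
```

Call:
jog_arm(moves="0.7 0 -0.15 0 0 0 1;0.5 0 -0.1 0 0 0 1;0 0 0 0 0 0 1;0 0 0 0 0 0 1")

```text
clock: 37.92
eef_pos: [450.2, -297.7, 27.7]
tool_rot: [-179.9, 11.6, -176.2]
ft_force: [-28.9, 0.0, 20.2]
width: -0.002
grasp_force: 13.9
```

```bash
python3 t.py; python3 - <<'E'
from h import *
p=eyes.get_image("scene");cv2.imwrite("pics/s2.png",cv2.resize(p["pixels"][200:320,150:300,::-1],None,fx=5,fy=5,interpolation=cv2.INTER_CUBIC))
E
```

```text
tray x' [-47.1 -43.  118.4 120.4]
stop x' [123.  123.7]
tcp x' -59.51702866879759 -0.2998854063083243
```

View pics/s2.png

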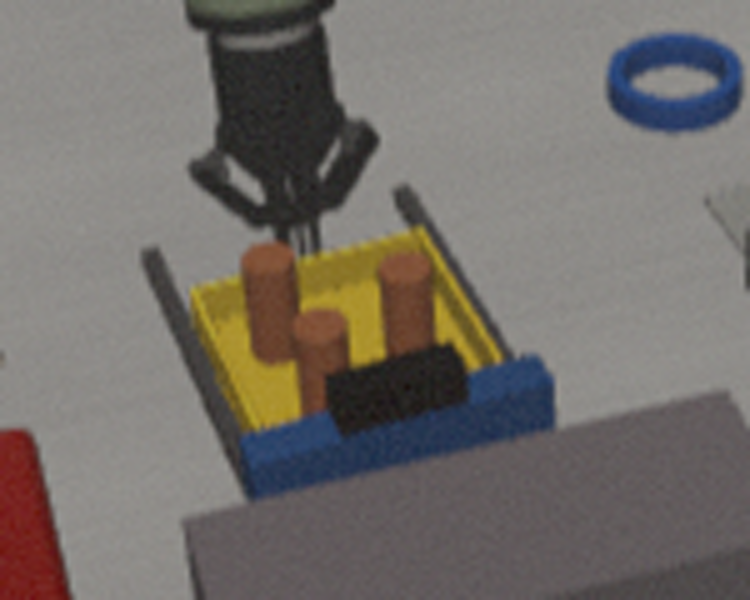

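Call:
jog_arm(moves="0 0 0 0 0 0 1;0 0 0 0 0 0 1;0 0 0 0 0 0 1;0 0 0 0 0 0 1;0 0 0 0 0 0 1;0 0 0 0 0 0 1;0 0 0 0 0 0 1;0 0 0 0 0 0 1;0 0 0 0 0 0 1;0 0 0 0 0 0 1;0 0 0 0 0 0 1;0 0 0 0 0 0 1")

```text
clock: 39.52
eef_pos: [450.2, -297.7, 27.7]
tool_rot: [-179.9, 11.6, -176.2]
ft_force: [-27.4, -0.1, 20.7]
width: 0.001
grasp_force: 13.9
```

```bash
python3 - <<'E'
from h import *
p=eyes.get_image("wrist");cv2.imwrite("pics/w5.png",p["pixels"][:,:,::-1])
E
```

```text
(no output)
```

View pics/w5.png

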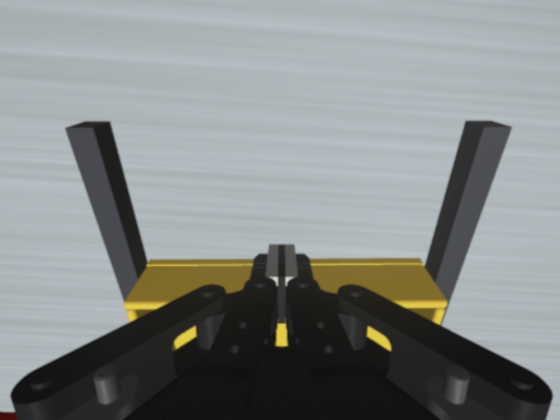

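Held for over a second against the stop, with the tray square between the rails. Backing off gently now.

Call:
jog_arm(moves="1 0 -0.2 0 0 0 1;1 0 -0.2 0 0 0 1;1 0 -0.2 0 0 0 1;1 0 -0.2 0 0 0 1;1 0 -0.2 0 0 0 1;1.5 0 -0.3 0 0 0 1;2 0 -0.4 0 0 0 1;3 0 -0.6 0 0 0 1;6 0 -1.2 0 0 0 1;8 0 -1.6 0 0 0 1;8 0 -1.6 0 0 0 1;0 0 -15 0 0 0 1;0 0 -25 0 0 0 1;0 0 -30 0 0 0 1;0 0 -30 0 0 0 1;0 0 -30 0 0 0 1;0 0 0 0 0 0 1")

```text
clock: 41.7
eef_pos: [392.1, -302.0, 156.4]
tool_rot: [-179.9, 12.0, -176.2]
ft_force: [-0.5, 0.4, -0.9]
width: -0.0
grasp_force: 0.0
```

```bash
python3 t.py; python3 - <<'E'
from h import *
p=eyes.get_image("top");cv2.imwrite("pics/t2.png",cv2.resize(p["pixels"][140:280,140:440,::-1],None,fx=2.6,fy=2.6,interpolation=cv2.INTER_CUBIC))
E
```

```text
tray x' [-53.7 -51.4 112.2 114.3]
stop x' [123.2 124.3]
tcp x' -117.96145022050639 -0.3729700654744847
```

View pics/t2.png

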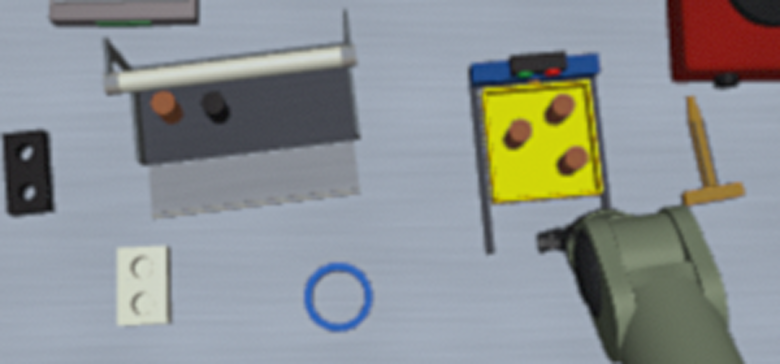

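The tray holds three upright copper plugs and has sprung back a few mm. The copper and black plugs remain in the cubby, and the bystanders are untouched.

```bash
python3 -c "
from station import hand_in
print(hand_in())"
```

```text
the job is handed in; nothing more can be done
None
```

The job is handed in at about 42 s. Three copper plugs stand in the tray, and one copper and the black plug remain in the cubby. The tray was pressed flush against the stop, held there for over a second and let go. The pushing force briefly peaked near 50 N at the fingertips as the tray reached the stop, and the plunger was never seen directly: I judged it fully in from the tray's travel and its roughly 6 mm spring-back.

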